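# Drop the ejector cam and dock the board carrier

## Task

The ejector cam beside the board-test dock was left up after the last board came out, so it stands in front of the carrier's roller and holds the carrier back. Push the cam's lever clockwise, seen from above, all the way round to its stop so that the cam's low side faces the roller, and only then push the carrier by the upright tab at its back until it is fully home against the connector block. Only push: nothing is to be picked up, the board stays lying in the carrier, and the things round the dock stay where they are.

Things in the scene. Friction and masses are not known exactly. Their poses are not given: they have to be found in the camera images.
- dock: Board-test dock, fixed: aluminium base plate (local x -100 to 100, y -140 to 85 mm, top at 14 mm) with rails along x and at its +x end a grey connector block, 130 mm wide, 52 mm high, face at local x 64 mm. Origin on the bench, on the carrier's centre line. +x is the docking (forward) direction, +z up. The carrier runs on the rails, the cam stands on its right (-y).
- carrier (a joint): Travel of the black carrier (plate 125 x 150 mm, top at 31, corner fences up to 40 mm) along the dock's +x, in m: 0 pulled back (start), 0.022 fully home. About 4 N of friction, no spring, stays where left. Its 12 mm follower roller (bolt top at 39 mm) stands on an outrigger on its right, straight behind the cam's pivot; with the cam up it meets the cam and the carrier cannot get home.
- push_tab (a point): Centre of the rear face of the carrier's push tab, 55 mm above the bench: an upright aluminium plate 6 mm thick, 70 mm wide across the dock, from 23 to 73 mm above the bench, a bead along its top standing 2 mm proud of that face. Push it along the dock's +x. Free space behind it. Moves with the carrier, axes as the dock's.
- eject_cam (a joint): Angle of the ejector cam in rad, positive counterclockwise from above: 0 = low point towards the roller, at its stop; it starts at 2.3 to 2.75 (high side towards the roller), upper stop 2.9. Friction of 0.3 N m (6 N at 50 mm) holds it where it is left. An eccentric steel disc of 38 mm diameter, 10 mm off its pivot, top at 37 mm, with a short stop lug opposite the lever.
- cam_pivot (a point): Fixed point on the cam's vertical axis, 47 mm above the bench, at the mid height of its lever; local (-27, -105) mm on the dock. A round hub of 20 mm diameter, up to 60 mm high, stands on this axis.
- lever_end (a point): On the middle line of the cam's dark lever, 50 mm from the pivot, 47 mm above the bench. The lever is a flat-sided bar 12 mm wide, 39 to 55 mm above the bench, 62 mm long from the pivot, with a 13 mm black knob on top near its end, up to 74 mm high. At 0 rad it points 170 degrees clockwise of the dock's +x (rearward); at the start forward, 12 to 38 degrees to the right. It swings over the dock's right edge.
- nest (a point): Centre of the board nest on the carrier, 33 mm above the bench, where the board's origin lies; moves with the carrier, axes as the dock's.
- test_board: Green circuit board 110 x 135 mm with parts up to 28 mm high, lying loose in the carrier's nest with 1.5 mm play; origin under its centre, 33 mm above the bench, x along the dock's x. Its parts reach 61 mm above the bench.
- spacer_a: Loose hexagonal spacer, 10 x 11 x 22 mm, standing on the dock's base plate near the front right corner; origin under its centre. Leave it standing.
- spacer_b: Second loose hexagonal spacer of the same size, beside the first. Leave it standing.
- tweezers: Loose tweezers, 121 x 14 x 9 mm, lying on the bench to the left of the dock; origin under the centre.
- cutter: Loose flush cutter, 112 x 43 x 11 mm, lying on the bench to the right of the soldering station; origin under the centre.
- spool: Loose solder spool, 74 x 62 x 76 mm, standing on the bench beyond the fume hose on the left; origin under the centre.
- cleaner: Loose brass-wool tip cleaner in a round black cup, 64 x 64 x 37 mm, on the bench beyond the fume hose on the left; origin under the centre.
- tray_nuts: Loose black parts tray, 64 x 90 x 24 mm, on the bench on the left; origin under the centre.

How it is judged:
By the outcome, as a careful person would: the job done as asked, in the order asked, and still so for the second after the job is handed in, with the robot touching nothing.
It also fails if it takes over 45 s, if anything falls off the work surface, if the arm or the gripper's body presses on something with over 40 N, if the wrist force passes 120 N, or if a joint passes its speed limit or range.

## Robot

A 6-joint arm with a two-finger parallel gripper is mounted at the origin on the work surface; the furniture and walls round the work are solid. World frame = base frame: x ahead of the robot, y to its left, z up, the work surface at z = 0. Lengths are in mm, angles in rad, forces in N, time in s.
With the tool pointing down it reaches from about 325 to 850 mm from the base axis. Payload 15.5 kg.
Tool frame: the origin (TCP) lies at the very end of the fingers, on their centre line; the grasp point (between the pads) lies 19 mm behind it; z points along the fingers, y is the direction in which the jaws open and shut (so a half turn about z gives the same grasp; the last joint's range is limited). The gripper opens to 91 mm and grips with 3 to 60 N. Pads are 32 mm wide; open, the fingers measure 118 mm over their backs; the gripper's body (76 mm by 178 mm) begins 60 mm behind the grasp point.
Start: joints at [-1.288, 0.494, 1.345, -0, 1.302, -0.096], TCP at [230.549, -580.925, 213.915] pointing down, gripper open.
Joint ranges: [-2.91, 2.91], [-0.82, 2.16], [0.22, 2.67], [-1.22, 4.37], [0.12, 2.79], [-3.08, 3.08]. Speed limits (rad/s): [1.89, 1.89, 2.57, 3.01, 3.01, 3.01].

## Interface

Orientations are given as a unit quaternion [w, x, y, z].
In Python, from plant import sense, read_camera, camera_params, sign_off gives the robot as it stands.
- The arm moves only by the shell command python3 -m inch 'ROWS' [FORCE]. ROWS is JSON, a list that holds one entry, the list of rows, each a list of 7 numbers: the finger opening in cm, from 0 to 9.12, then the shift along the tool's x, y, z in cm, then the turn, a rotation vector about the tool's x, y, z in degrees. A call has 1 to 12 rows; each row shifts and turns the pose as measured when the row begins, along the tool's axes as they then stand; what a row does not reach is not made up. A row lasts 1/12 s, in which the tool goes at most 41.7 mm and 7.16 degrees, less where a joint would pass 70% of its speed; a pose out of reach is approached as far as the arm can. A call with a gripper value outside its range is refused whole. The fingers move at their own pace and stop on an object; FORCE is the grip in N (left out, the last holds). Time passes only in rows, so rows that do not move let the fingers close. It gives the time, the measured TCP pose, the force and the opening at its end, in the units of the state.
- sense(): the state, without advancing time (a new reading comes with each control period).
- read_camera(name): name is "scene" or "top" or "wrist"; returns (picture, depth): 384x512x3 uint8, blue, green, red; 384x512 float32, mm along the optical axis (not along the pixel's ray), 0 where there is no reading.
- camera_params(name): a dict with "mtx" (3x3 intrinsics, pixels), "R" (3x3) and "t" (3): a world point X has camera coordinates R X + t. Camera axes: x right, y down, z forward; pixel columns grow to the right and rows downward; lengths in mm; the calibration is good to about 2 mm. A picture is of the moment at which its call begins: read the wrist's pose just before it. camera_params takes no time and is no camera call; for the wrist camera it gives the pose at the moment of the call.
- sign_off(): hands the job in, once; it reports no verdict.
The state is a dict: "clock": time; "joint_positions": joint angles; "joint_velocities": joint speeds; "tau": joint torques, N m; "position": TCP position; "eef_rot": TCP orientation; "wrist_force": force on the tool from outside, world axes, zero at the start; "moment": the same for the moment, N m; "gripper_width": finger opening in mm.
Only numpy, scipy, OpenCV 4.12 (cv2) and the standard library are available. Lean on these libraries where they do the work, as an engineer would, in place of code of your own. Each camera call takes 0.05 s, during which the arm holds its last target. There are 200 camera calls.

## Working session

There is one attempt and no reset: what is moved stays moved. The work goes in short steps, Python scripts to look and compute and a shell command to move; the robot and the scene stay as the last step left them, time stands still between calls to the robot, and variables do not carry over. Pictures are saved under pics/ and viewed, about 8 in all and at most 12, crops included, and the job is handed in when it is done.

```bash
ls; mkdir -p pics
python3 - <<'E'
from plant import *
import cv2,numpy as np
s=sense();print({k:np.round(v,3).tolist() for k,v in s.items()})
for n in("top","scene"):
    p,d=read_camera(n);cv2.imwrite(f"pics/{n}0.png",p);np.save(f"pics/{n}0.npy",d)
    c=camera_params(n);print(n,{k:np.round(v,3).tolist() for k,v in c.items()})
E
```

```text
pics
{'clock': 0.0, 'joint_positions': [-1.288, 0.494, 1.346, -0.0, 1.302, -0.095], 'joint_velocities': [0.001, 0.001, 0.001, 0.001, 0.0, -0.0], 'tau': [-0.002, -87.882, -38.185, 0.07, 0.053, -0.0], 'position': [230.452, -580.554, 213.326], 'eef_rot': [-0.001, 0.982, 0.188, -0.0], 'wrist_force': [0.394, -0.561, -0.333], 'moment': [0.005, -0.019, 0.008], 'gripper_width': 91.206}
top {'mtx': [[455.51, 0.0, 254.815], [0.0, 455.51, 190.499], [0.0, 0.0, 1.0]], 'R': [[-0.022, -1.0, -0.011], [-0.999, 0.023, -0.048], [0.049, 0.009, -0.999]], 't': [99.451, 498.563, 1537.793]}
scene {'mtx': [[387.183, 0.0, 255.524], [0.0, 387.183, 194.324], [0.0, 0.0, 1.0]], 'R': [[-0.799, -0.601, -0.001], [-0.353, 0.47, -0.809], [0.487, -0.647, -0.587]], 't': [431.752, 211.796, 861.845]}
```

View pics/top0.png

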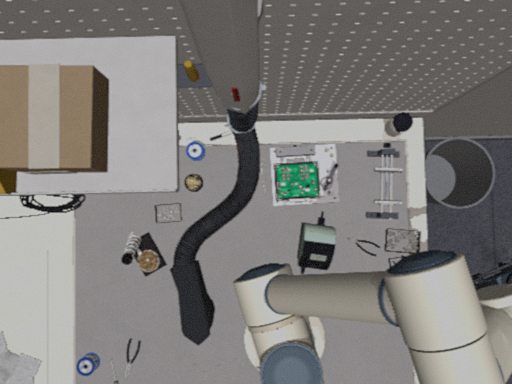

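View pics/scene0.png

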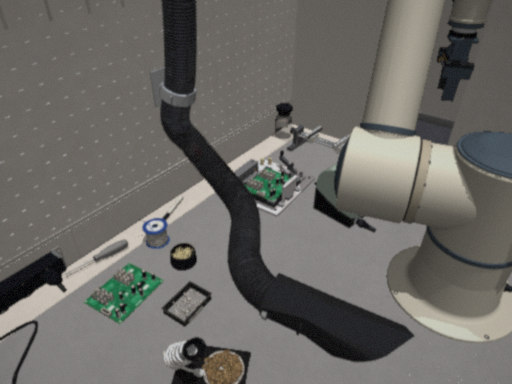

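```bash
cat > h.py <<'E'
import cv2,numpy as np
from plant import *
def ray(n_or_c,uv,z):
    c=camera_params(n_or_c) if isinstance(n_or_c,str) else n_or_c
    K,R,t=[np.array(c[k],float) for k in("mtx","R","t")]
    o=-R.T@t; d=R.T@np.linalg.inv(K)@np.array([uv[0],uv[1],1.])
    return o+d*(z-o[2])/d[2]
def proj(c,X):
    if isinstance(c,str): c=camera_params(c)
    K,R,t=[np.array(c[k],float) for k in("mtx","R","t")]
    p=K@(R@np.array(X,float)+t); return p[:2]/p[2]
def crop(p,u0,v0,u1,v1,s,f):
    q=cv2.resize(p[v0:v1,u0:u1],None,fx=s,fy=s,interpolation=cv2.INTER_CUBIC); cv2.imwrite(f,q)
E
python3 - <<'E'
from h import *
p=cv2.imread("pics/top0.png"); crop(p,260,130,350,215,8,"pics/c1.png")
for uv in [(272,205),(340,203),(338,145),(270,148)]: print(uv,ray("top",uv,14).round(1))
E
```

```text
(272, 205) [450.   31.1  14. ]
(340, 203) [ 451.7 -199.4   14. ]
(338, 145) [ 649.5 -198.8   14. ]
(270, 148) [644.7  33.2  14. ]
```

View pics/c1.png

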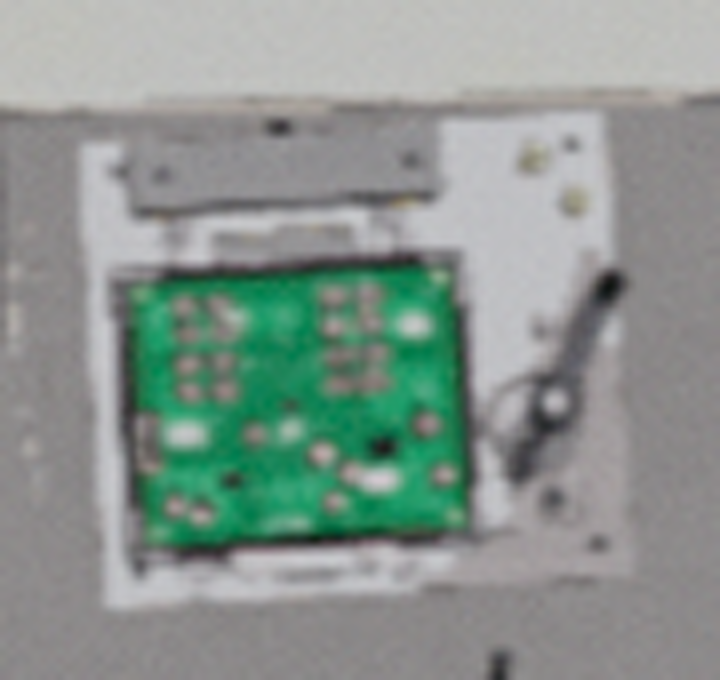

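Run:
```python
from h import *
f=lambda x,y:(x/8+260-.44,y/8+130-.44)
W={k:ray("top",f(*q),z) for k,q,z in [("FL",(82,143),14),("FR",(603,113),14),("RR",(632,575),14),("RL",(107,607),14),("hub",(555,402),60),("knob",(610,285),74),("roller",(553,498),39),("tab",(340,572),73),("blkL",(133,213),52),("blkR",(435,200),52)]}
for k,v in W.items(): print(k,v.round(1))
L={"FL":(100,85),"FR":(100,-140),"RR":(-100,-140),"RL":(-100,85),"hub":(-27,-105),"blkL":(64,65),"blkR":(64,-65)}
A=np.float32([L[k] for k in L]);B=np.float32([W[k][:2] for k in L])
M,_=cv2.estimateAffinePartial2D(A,B);print(M,np.degrees(np.arctan2(M[1,0],M[0,0])),np.hypot(M[0,0],M[1,0]))
print((A@M[:,:2].T+M[:,2]-B).round(1))
a=np.arctan2(M[1,0],M[0,0]);v=W["knob"][:2]-W["hub"][:2];print("lever ang rel dock",np.degrees(np.arctan2(v[1],v[0])-a),np.hypot(*v))
# height map
d=np.load("pics/top0.npy");c=camera_params("top")
v,u=np.mgrid[0:384,0:512];K,R,t=[np.array(c[k]) for k in("mtx","R","t")]
P=(np.stack([(u-K[0,2])*d/K[0,0],(v-K[1,2])*d/K[1,1],d],-1)-t)@R
for (x0,x1) in [(250,300),(300,350),(350,400),(400,450),(450,500)]:
  r=[]
  for y0 in range(-280,80,40):
    m=(d>0)&(P[...,0]>x0)&(P[...,0]<x1)&(P[...,1]>y0)&(P[...,1]<y0+40);r.append(round(float(P[...,2][m].max())) if m.any() else -1)
  print(x0,r)
```

```text
FL [646.6  33.8  14. ]
FR [ 654.2 -188.5   14. ]
RR [ 457.1 -194.7   14. ]
RL [448.5  27.9  14. ]
hub [ 528.1 -157.3   60. ]
knob [ 574.6 -179.    74. ]
roller [ 489.4 -158.5   39. ]
tab [459.7 -65.7  73. ]
blkL [611.4  14.3  52. ]
blkR [ 613.9 -111.3   52. ]
[[ 9.88691408e-01 -3.46824643e-02  5.50693703e+02]
 [ 3.46824643e-02  9.88691408e-01 -5.28989339e+01]] 2.0090640131714212 0.9892995372382348
[[-0.   0.8]
 [ 0.2  0.6]
 [-0.4 -0.1]
 [ 0.4 -0.3]
 [-0.5 -0.4]
 [ 0.3 -0.7]
 [ 2.3 -3.7]]
lever ang rel dock -27.071341139571615 51.29031497707295
250 [848, 852, 851, 834, 709, 633, 551, 460, 357]
300 [841, 853, 852, 838, 160, 156, 11, 12, 13]
350 [811, 818, 130, 147, 150, 152, 12, 12, 11]
400 [13, 14, 13, 51, 42, 11, 14, 19, 15]
450 [12, 13, 36, 49, 77, 78, 81, 64, 14]
```

Run:
```python
from h import *
d=np.load("pics/top0.npy");c=camera_params("top")
v,u=np.mgrid[0:384,0:512];K,R,t=[np.array(c[k]) for k in("mtx","R","t")]
P=(np.stack([(u-K[0,2])*d/K[0,0],(v-K[1,2])*d/K[1,1],d],-1)-t)@R
for y0 in range(-240,40,20):
  m=(d>0)&(P[...,0]>300)&(P[...,0]<450)&(abs(P[...,1]-y0-10)<10)&(P[...,2]<300)
  print(y0,[ (h,int(P[...,0][m&(P[...,2]>h)].max()) if (m&(P[...,2]>h)).any() else None) for h in (30,60,100,130,145)])
m=(d>0)&(P[...,0]>450)&(P[...,0]<475)&(P[...,2]>66)&(abs(P[...,1]+60)<50); Q=P[m];print("tab",np.percentile(Q,[2,50,98],axis=0).round(1))
p=cv2.imread("pics/scene0.png"); crop(p,220,90,400,240,4,"pics/c2.png")
```

```text
-240 [(30, None), (60, None), (100, None), (130, None), (145, None)]
-220 [(30, None), (60, None), (100, None), (130, None), (145, None)]
-200 [(30, None), (60, None), (100, None), (130, None), (145, None)]
-180 [(30, 375), (60, 373), (100, 371), (130, None), (145, None)]
-160 [(30, 377), (60, 377), (100, 374), (130, 363), (145, 348)]
-140 [(30, 425), (60, 380), (100, 378), (130, 366), (145, 354)]
-120 [(30, 402), (60, 384), (100, 381), (130, 373), (145, 358)]
-100 [(30, 387), (60, 385), (100, 385), (130, 373), (145, 361)]
-80 [(30, 391), (60, 391), (100, 385), (130, 374), (145, 362)]
-60 [(30, 354), (60, 349), (100, 346), (130, 346), (145, 332)]
-40 [(30, None), (60, None), (100, None), (130, None), (145, None)]
-20 [(30, None), (60, None), (100, None), (130, None), (145, None)]
0 [(30, None), (60, None), (100, None), (130, None), (145, None)]
20 [(30, None), (60, None), (100, None), (130, None), (145, None)]
tab [[460.3 -88.6  67.3]
 [465.9 -55.4  73.3]
 [469.9 -21.1  79. ]]
```

View pics/c2.png

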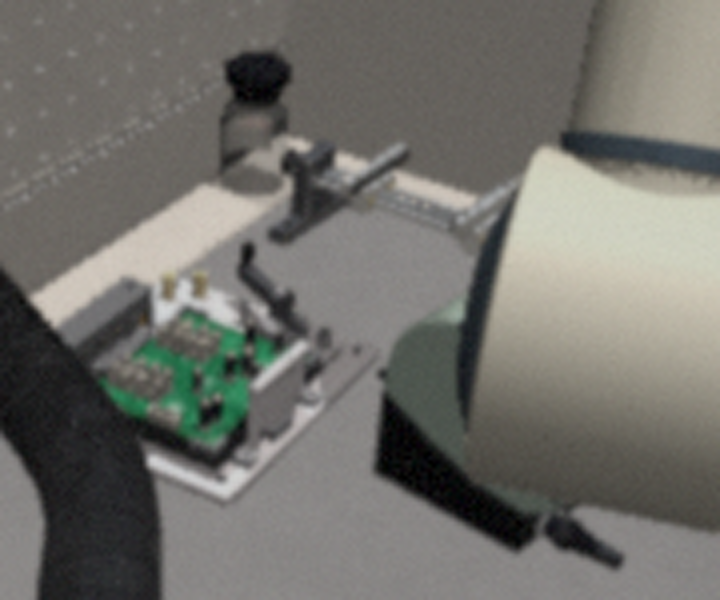

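```bash
python3 -m inch '[[[0,3.4,-1.9,0,0,0,0],[0,3.4,-1.9,0,0,0,0],[0,3.4,-1.9,0,0,0,0],[0,3.4,-1.9,0,0,0,0],[0,3.4,-1.9,0,0,0,0],[0,3.4,-1.9,0,0,0,0],[0,3.4,-1.9,0,0,0,0],[0,3.4,-1.9,0,0,0,0],[0,3.4,-1.9,0,0,0,0],[0,3.4,-1.9,0,0,0,0],[0,3.4,-1.9,0,0,0,0],[0,3.4,-1.9,0,0,0,0]]]'
```

```text
clock: 1.1
position: [532.1, -207.4, 209.8]
eef_rot: [-0.002, 0.983, 0.182, -0.002]
wrist_force: [0.1, -0.4, 1.4]
gripper_width: 13.9
```

```bash
python3 -m inch '[[[0,0,0,0,0,0,-7],[0,0,0,0,0,0,-7],[0,0,0,0,0,0,-7],[0,0,0,0,0,0,-7],[0,0,0,0,0,0,-7],[0,0,0,0,0,0,-7],[0,0,0,0,0,0,-7],[0,0,0,0,0,0,-7],[0,0,0,0,0,0,-7],[0,0,0,0,0,0,-7],[0,0,0,0,0,0,-7],[0,0,0,0,0,0,0]]]'; python3 -m inch '[[[0,0,0,0,0,0,-7],[0,0,0,0,0,0,-7],[0,0,0,0,0,0,-7],[0,0,0,0,0,0,-7],[0,0,0,0,0,0,-7],[0,0,0,0,0,0,-7],[0,0,0,0,0,0,-7],[0,0,0,0,0,0,-7],[0,0,0,0,0,0,0]]]'
cat > st.py <<'E'
from h import *
from scipy.spatial.transform import Rotation as Ro
def pose():
    s=sense();q=s["eef_rot"];R=Ro.from_quat([q[1],q[2],q[3],q[0]]).as_matrix();return s,np.array(s["position"]),R
def to(t):  # world target -> tool shift cm
    s,p,R=pose();return (R.T@(np.array(t)-p)/10).round(2)
def yaw(): 
    R=pose()[2];return np.degrees(np.arctan2(R[1,0],R[0,0]))
E
python3 - <<'E'
from st import *
c=camera_params("wrist");p,d=read_camera("wrist");cv2.imwrite("pics/w1.png",p)
import pickle;pickle.dump(c,open("pics/w1.pkl","wb"));print(yaw(),pose()[1],pose()[2][:,2].round(3),pose()[0]["joint_positions"])
E
```

```text
clock: 2.1
position: [535.5, -196.7, 206.1]
eef_rot: [-0.006, 0.643, 0.766, -0.0]
wrist_force: [-0.3, -0.0, -0.3]
gripper_width: 0.4
clock: 2.85
position: [534.2, -196.0, 204.1]
eef_rot: [-0.008, 0.208, 0.978, 0.003]
wrist_force: [-0.6, -0.0, -0.2]
gripper_width: -0.0
155.55347483769742 [ 534.13180335 -196.01059511  204.11240609] [-0.014  0.01  -1.   ] [-0.45822501  0.43274341  1.48524938  0.0026589   1.2402887  -1.60320761]
```

View pics/w1.png

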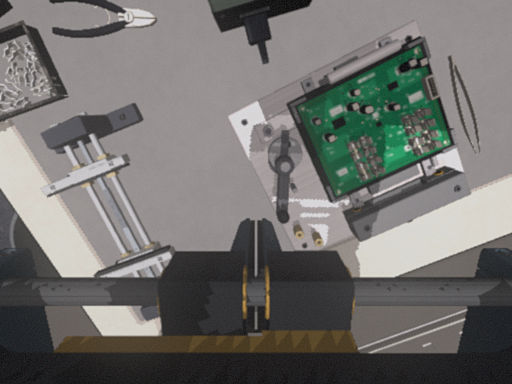

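Run:
```python
from st import *
import pickle;c=pickle.load(open("pics/w1.pkl","rb"))
h=ray(c,(285,166),60);k=ray(c,(283,216),74);print("hub",h,"knob",k)
v=k-h;a=np.degrees(np.arctan2(v[1],v[0]));print("lever world ang",a)
for n,q,z in [("RR",(230,119),14),("RL",(417,24),14),("roller",(266,131),39),("blkR",(346,207),52),("blkL",(452,170),52),("spA",(299,230),36),("spB",(318,239),36)]: print(n,ray(c,q,z).round(1))
u=np.array([v[0],v[1],0])/np.hypot(v[0],v[1]);n=np.array([-u[1],u[0],0])
for z in (90,43): t=np.r_[(h+45*u+25*n)[:2],z];print(t,to(t))
```

```text
hub [ 525.93504248 -158.36833375   60.        ] knob [ 570.49425502 -180.45374692   74.        ]
lever world ang -26.364942984083406
RR [ 460.1 -194.    14. ]
RL [452.2  26.9  14. ]
roller [ 487.  -162.1   39. ]
blkR [ 596.9 -114.4   52. ]
blkL [603.7   2.4  52. ]
spA [ 608. -172.   36.]
spB [ 627.8 -155.7   36. ]
[ 577.35648274 -155.95265962   90.        ] [-2.47  5.4  11.39]
[ 577.35648274 -155.95265962   43.        ] [-2.54  5.39 16.09]
```

```bash
python3 -m inch '[[[0,-1.2,2.7,0,0,0,0],[0,-1.2,2.7,0,0,0,0],[0,0,0,3.8,0,0,0],[0,0,0,3.8,0,0,0],[0,0,0,3.8,0,0,0],[0,0,0,0,0,0,0]]]'; python3 -c "
from st import *
print(yaw(),pose()[1],to([577.5,-156,43.5]))"
```

```text
clock: 3.4
position: [581.5, -155.0, 88.7]
eef_rot: [-0.004, 0.236, 0.972, 0.003]
wrist_force: [-2.1, 1.8, -1.5]
gripper_width: 0.7
152.713522392115 [ 581.46444891 -155.01808368   88.66992023] [ 0.27 -0.28  4.52]
```

```bash
python3 -m inch '[[[0,0.2,-0.1,2.2,0,0,0],[0,0,-0.1,2.2,0,0,0],[0,0,0,0,0,0,0]]]'; python3 -c "
from st import *
print(yaw(),pose()[1],to([577.5,-156,43]))"
```

```text
clock: 3.65
position: [579.2, -155.8, 45.8]
eef_rot: [-0.004, 0.244, 0.97, 0.003]
wrist_force: [-1.0, 0.2, -1.3]
gripper_width: 0.5
151.71760490298573 [ 579.19306934 -155.82148099   45.81113084] [ 0.14 -0.1   0.28]
```

```bash
python3 -m inch '[[[0,0.1,-0.5,0.25,0,0,0],[0,-0.2,-0.6,0,0,0,7],[0,-0.2,-0.6,0,0,0,7],[0,-0.2,-0.6,0,0,0,7],[0,-0.2,-0.6,0,0,0,7]]]'
cat > rel.py <<'E'
from st import *
s,p,R=pose();l=R.T@(np.array([527,-158,p[2]])-p);y=yaw()
print("tool yaw",y.round(1),"implied lever (world)",round((y+180+180)%360-180,1),"pivot in tool",l.round(1),"z",p[2].round(1),"F",np.round(s["wrist_force"],1),"Ftool",(R.T@s["wrist_force"]).round(1))
E
python3 rel.py
```

```text
clock: 4.07
position: [570.7, -184.2, 52.1]
eef_rot: [-0.001, 0.479, 0.878, 0.003]
wrist_force: [4.9, 4.7, -3.4]
gripper_width: 0.5
tool yaw 122.7 implied lever (world) -57.3 pivot in tool [ 45.7 -22.6   0.2] z 52.1 F [ 4.9  4.7 -3.4] Ftool [1.2 6.6 3.4]
```

```bash
python3 -m inch '[[[0,0,0.4,0.4,0,0,0],[0,0,0,0.5,0,0,0],[0,0,0,0,0,0,0]]]'; python3 rel.py
```

```text
clock: 4.32
position: [576.3, -184.3, 48.1]
eef_rot: [0.002, 0.482, 0.876, 0.003]
wrist_force: [-1.0, -0.1, 0.2]
gripper_width: 0.4
tool yaw 122.3 implied lever (world) -57.7 pivot in tool [ 48.6 -27.6  -0.2] z 48.1 F [-1.  -0.1  0.2] Ftool [ 0.4 -0.9 -0.2]
```

```bash
python3 -m inch '[[[0,0.3,0,0.5,0,0,0],[0,0,-0.6,0.2,0,0,0],[0,-0.2,-0.6,0.1,0,0,7],[0,-0.2,-0.6,0.1,0,0,7],[0,-0.2,-0.6,0.1,0,0,7]]]'; python3 rel.py
```

```text
clock: 4.73
position: [559.9, -198.2, 39.7]
eef_rot: [0.006, 0.632, 0.775, 0.005]
wrist_force: [6.5, 2.0, 5.2]
gripper_width: 0.4
tool yaw 101.6 implied lever (world) -78.4 pivot in tool [ 46.  -24.2  -0.5] z 39.7 F [6.5 2.  5.2] Ftool [ 0.7  6.8 -5. ]
```

```bash
python3 -m inch '[[[0,0,-0.1,-0.3,0,0,0],[0,-0.2,-0.65,0,0,0,7],[0,-0.2,-0.65,0,0,0,7],[0,-0.2,-0.65,0,0,0,7],[0,-0.2,-0.65,0,0,0,7]]]'; python3 rel.py
```

```text
clock: 5.15
position: [536.4, -208.6, 43.4]
eef_rot: [0.008, 0.8, 0.6, 0.009]
wrist_force: [7.0, -2.2, -3.6]
gripper_width: 0.0
tool yaw 73.8 implied lever (world) -106.2 pivot in tool [ 46.  -23.1  -0.3] z 43.4 F [ 7.  -2.2 -3.6] Ftool [-0.2  7.2  3.8]
```

Tracking well, steady ~7 N. Continue.

```bash
python3 -m inch '[[[0,-0.2,-0.65,0,0,0,7],[0,-0.2,-0.65,0,0,0,7],[0,-0.2,-0.65,0,0,0,7],[0,-0.2,-0.65,0,0,0,7]]]'; python3 rel.py
```

```text
clock: 5.48
position: [511.7, -206.7, 43.6]
eef_rot: [0.009, 0.922, 0.388, 0.013]
wrist_force: [3.6, -5.6, -3.6]
gripper_width: 0.3
tool yaw 45.6 implied lever (world) -134.4 pivot in tool [ 45.4 -23.1   0.1] z 43.6 F [ 3.6 -5.6 -3.6] Ftool [-1.5  6.4  3.7]
```

```bash
python3 -m inch '[[[0,-0.2,-0.65,0,0,0,7],[0,-0.2,-0.65,0,0,0,7],[0,-0.2,-0.65,0,0,0,7],[0,-0.2,-0.65,0,0,0,7]]]'; python3 rel.py
```

```text
clock: 5.82
position: [490.9, -192.7, 43.5]
eef_rot: [0.008, 0.988, 0.152, 0.016]
wrist_force: [1.0, -7.6, -2.5]
gripper_width: 0.8
tool yaw 17.5 implied lever (world) -162.5 pivot in tool [ 44.9 -22.3   0.8] z 43.5 F [ 1.  -7.6 -2.5] Ftool [-1.4  7.5  2.6]
```

```bash
python3 -m inch '[[[0,-0.2,-0.6,0,0,0,5],[0,0,-0.5,0,0,0,0],[0,0,-0.5,0,0,0,0]]]'; python3 rel.py;  python3 -m inch '[[[0,0,-0.5,0,0,0,0],[0,0,-0.5,0,0,0,0]]]'; python3 rel.py
```

```text
clock: 6.07
position: [487.0, -182.9, 44.3]
eef_rot: [0.013, 0.994, 0.111, 0.019]
wrist_force: [-6.1, -64.0, -15.3]
gripper_width: 0.3
tool yaw 12.7 implied lever (world) -167.3 pivot in tool [ 44.5 -15.5   1.1] z 44.3 F [ -6.1 -64.  -15.3] Ftool [-20.6  60.6  16.4]
clock: 6.23
position: [487.5, -183.2, 44.9]
eef_rot: [0.021, 0.993, 0.118, 0.021]
wrist_force: [-8.9, -59.5, -24.1]
gripper_width: 0.5
tool yaw 13.7 implied lever (world) -166.3 pivot in tool [ 44.3 -15.2   0.9] z 44.9 F [ -8.9 -59.5 -24.1] Ftool [-23.6  54.6  25.9]
```

```bash
python3 -m inch '[[[0,0,0.5,0,0,0,0],[0,0,1.5,0,0,0,0],[0,0,1,-1.5,0,0,0],[0,0,0,-3.5,0,0,0],[0,0,0,-3.5,0,0,0],[0,0,0,-3.5,0,0,0],[0,0,0,-3.5,0,0,0],[0,0,0,0,0,0,0]]]'
python3 - <<'E'
from st import *
import pickle
c=camera_params("wrist");pickle.dump(c,open("pics/w2.pkl","wb"));p,d=read_camera("wrist");cv2.imwrite("pics/w2.png",p);print(pose()[1],yaw(),pose()[2].round(3))
p,d=read_camera("top");crop(p,260,130,350,215,7,"pics/t2.png")
E
```

```text
clock: 6.9
position: [483.5, -208.5, 206.0]
eef_rot: [0.021, 0.99, 0.141, 0.016]
wrist_force: [1.1, -0.3, 1.2]
gripper_width: 0.3
[ 482.71888079 -208.14876136  203.46686348] 16.208234292873104 [[ 0.96   0.278  0.035]
 [ 0.279 -0.96  -0.036]
 [ 0.023  0.044 -0.999]]
```

View pics/w2.png

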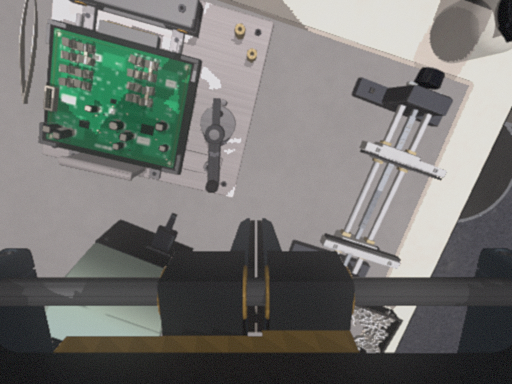

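Run:
```python
from st import *
import pickle;c=pickle.load(open("pics/w2.pkl","rb"))
h=ray(c,(215,132.5),60);k=ray(c,(212,186),74);v=k-h;print(h,k,np.degrees(np.arctan2(v[1],v[0])))
for q in [(61,147),(146,172),(60,156),(143,180)]: print(q,ray(c,q,73).round(1))
p=cv2.imread("pics/w2.png");crop(p,40,120,240,210,4,"pics/c3.png")
```

```text
[ 528.70362497 -159.48861287   60.        ] [ 477.90699917 -170.41119317   74.        ] -167.86471209834056
(61, 147) [476.3 -23.2  73. ]
(146, 172) [ 474.1 -104.6   73. ]
(60, 156) [467.4 -23.3  73. ]
(143, 180) [ 465.3 -103.3   73. ]
```

View pics/c3.png

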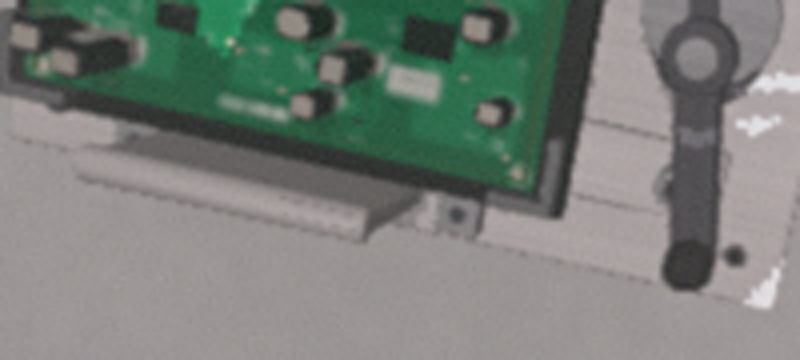

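```bash
python3 -m inch '[[[0,0,0,0,1.2,-0.6,7],[0,0,0,0,1.2,-0.6,7],[0,0,0,0,0,0,0]]]'
python3 - <<'E'
from st import *
import pickle;c=pickle.load(open("pics/w2.pkl","rb"))
for q in [(59.5,163.7),(131,180)]: print(q,ray(c,q,72).round(1))
print(pose()[1],yaw(),pose()[2].round(3),to([433,-57,200]),to([433,-57,50]))
E
```

```text
clock: 7.25
position: [479.5, -206.1, 198.4]
eef_rot: [-0.003, 1.0, 0.019, -0.001]
wrist_force: [0.1, -0.6, 0.2]
gripper_width: 0.5
(59.5, 163.7) [459.5 -23.3  72. ]
(131, 180) [461.9 -91.8  72. ]
[ 479.48340413 -206.09810834  198.42901583] 2.158331170488065 [[ 0.999  0.038 -0.001]
 [ 0.038 -0.999  0.007]
 [-0.001 -0.007 -1.   ]] [ -4.08 -15.07  -0.05] [ -4.07 -14.97  14.95]
```

```bash
python3 -m inch '[[[0,-1,-3.7,0,0,0,0],[0,-1,-3.7,0,0,0,0],[0,-1,-3.7,0,0,0,0],[0,-1,-3.7,0,0,0,0],[0,0,0,0,0,0,0]]]'; python3 -c "
from st import *
print(pose()[1],yaw(),pose()[2].round(3),to([434,-57,50]))"
```

```text
clock: 7.67
position: [427.0, -56.2, 192.7]
eef_rot: [-0.004, 0.999, 0.032, -0.005]
wrist_force: [0.5, -0.5, 0.4]
gripper_width: 0.4
[427.04726824 -56.15340412 192.66044995] 3.616876904293224 [[ 0.998  0.063 -0.01 ]
 [ 0.063 -0.998  0.008]
 [-0.01  -0.008 -1.   ]] [ 0.83  0.25 14.26]
```

```bash
python3 -m inch '[[[0,0.7,0.1,1,0,0,1.5],[0,0,0,3.5,0,0,0],[0,0,0,3.5,0,0,0],[0,0,0,0,0,0,0]]]'; python3 -c "
from st import *
print(pose()[1],yaw(),pose()[2].round(3),to([434,-57,50]))"
```

```text
clock: 8.0
position: [430.9, -52.6, 108.8]
eef_rot: [-0.003, 0.999, 0.033, -0.005]
wrist_force: [-1.8, 0.1, -0.1]
gripper_width: 0.4
[430.86910015 -52.63333943 108.80413623] 3.825278913925572 [[ 0.998  0.067 -0.01 ]
 [ 0.067 -0.998  0.006]
 [-0.009 -0.007 -1.   ]] [0.34 0.5  5.87]
```

```bash
python3 -m inch '[[[0,0.3,0.4,1.8,0,0,1.5],[0,0,0,1.8,0,0,0],[0,0,0,1.4,0,0,0],[0,0,0,0,0,0,0]]]'; python3 -c "
from st import *
print(pose()[1],yaw(),pose()[2].round(3),to([434,-57,50]),pose()[0]['wrist_force'])"
```

```text
clock: 8.33
position: [431.3, -55.7, 57.5]
eef_rot: [-0.004, 1.0, 0.029, -0.008]
wrist_force: [-0.5, 0.1, 0.3]
gripper_width: 0.4
[431.28525656 -55.70411949  57.45334251] 3.342149190544032 [[ 0.998  0.058 -0.016]
 [ 0.058 -0.998  0.007]
 [-0.015 -0.008 -1.   ]] [0.27 0.15 0.74] [-0.52214506  0.10549914  0.31287348]
```

```bash
python3 -m inch '[[[0,0.5,0.1,0.6,0,0,1],[0,0.5,0,0,0,0,0],[0,0.5,0,0,0,0,0],[0,0.5,0,0,0,0,0]]]'; python3 rel.py
```

```text
clock: 8.67
position: [450.8, -55.6, 53.0]
eef_rot: [-0.004, 1.0, 0.023, -0.01]
wrist_force: [-5.1, -0.8, -3.1]
gripper_width: 0.6
tool yaw 2.6 implied lever (world) -177.4 pivot in tool [ 71.4 105.7  -2.2] z 53.0 F [-5.1 -0.8 -3.1] Ftool [-5.1  0.6  3.2]
```

```bash
python3 -m inch '[[[0,0.5,0,0,0,0,0],[0,0.5,0,0,0,0,0]]]'; python3 rel.py;python3 -m inch '[[[0,0.5,0,0,0,0,0]]]'; python3 -m inch '[[[0,0.5,0,0,0,0,0]]]'
```

```text
clock: 8.83
position: [461.4, -55.1, 53.7]
eef_rot: [-0.004, 1.0, 0.023, -0.01]
wrist_force: [-4.2, -1.5, -3.4]
gripper_width: 0.5
tool yaw 2.7 implied lever (world) -177.3 pivot in tool [ 60.7 105.9  -2.1] z 53.7 F [-4.2 -1.5 -3.4] Ftool [-4.2  1.3  3.4]
clock: 8.92
position: [464.1, -54.5, 53.5]
eef_rot: [-0.004, 1.0, 0.024, -0.013]
wrist_force: [-38.9, -17.4, 18.2]
gripper_width: 0.7
clock: 9.0
position: [464.1, -54.2, 53.2]
eef_rot: [-0.004, 1.0, 0.024, -0.018]
wrist_force: [-44.3, -18.9, 31.7]
gripper_width: 0.6
```

```bash
python3 -m inch '[[[0,-0.5,0,0,0,0,0],[0,-1.2,0,0,0,0,0],[0,-0.8,0,-0.5,0,0,0],[0,0,0,-3,0,0,0],[0,0,0,-3.5,0,0,0],[0,0,0,-3.5,0,0,0],[0,0,0,-3.5,0,0,0],[0,0,0,0,0,0,0]]]'
python3 - <<'E'
from st import *
import pickle
c=camera_params("wrist");pickle.dump(c,open("pics/w3.pkl","wb"));p,d=read_camera("wrist");cv2.imwrite("pics/w3.png",p)
E
```

```text
clock: 9.67
position: [447.3, -56.9, 203.9]
eef_rot: [-0.004, 1.0, 0.025, -0.015]
wrist_force: [1.4, -0.2, 1.8]
gripper_width: 0.6
```

View pics/w3.png

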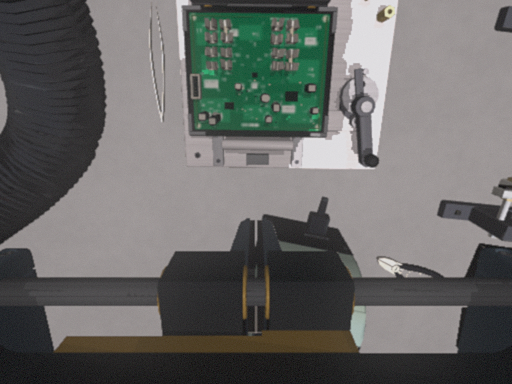

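Run:
```python
from st import *
import pickle;c=pickle.load(open("pics/w3.pkl","rb"))
h=ray(c,(364,105),60);k=ray(c,(371,160),74);v=k-h;print(h,k,np.degrees(np.arctan2(v[1],v[0])))
for q in [(225,165),(292,165)]: print(ray(c,q,72).round(1))
p=cv2.imread("pics/w3.png");a=cv2.resize(p[90:180,180:390],None,fx=3.5,fy=3.5,interpolation=2)
t,_=read_camera("top");b=cv2.resize(t[140:170,268:345],(a.shape[1],286),interpolation=2);cv2.imwrite("pics/c4.png",np.vstack([a,b]));print(a.shape)
```

```text
[ 527.96322488 -156.01157129   60.        ] [ 477.55737563 -166.5233919    74.        ] -168.2201616593074
[464.6 -24.3  72. ]
[468.1 -90.5  72. ]
(315, 735, 3)
```

View pics/c4.png

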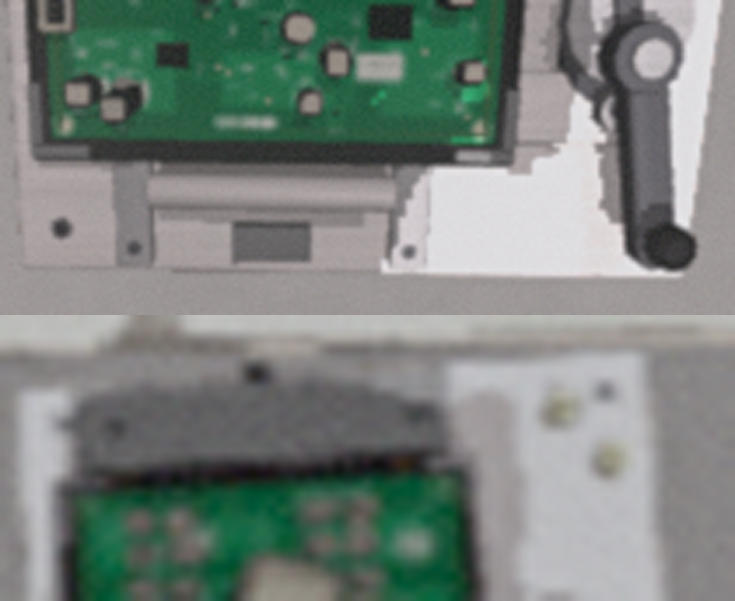

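Run:
```python
from st import *
import pickle;c=pickle.load(open("pics/w3.pkl","rb"))
for q in [(223,149.2),(293,149.2)]: print(ray(c,q,72).round(1))
print(sense()["wrist_force"]); print(sign_off())
```

```text
[480.2 -22.1  72. ]
[483.8 -90.   72. ]
[ 0.53157547 -0.03742574 -0.31361862]
the job is handed in; nothing more can be done
None
```

The cam is round at its stop and the carrier is home against the connector block. The job was handed in at about 9.7 s on the robot's clock; the hand-in gives no verdict.

- **Cam:** I pushed the lever clockwise with the closed fingers. It moved at a steady 7 N or so, then met a hard stop, where the wrist force rose to about 65 N. The wrist camera put the lever at about -168° in the world frame, which is the 0 rad stop on a dock turned about 2°. A second look after the carrier push agreed.
- **Carrier:** I then pushed the tab forward. It resisted with 4–5 N until it stopped dead, where the wrist force rose to about 57 N. The tab's rear edge moved from x ≈ 460.7 mm to 482 mm, about 21.3 mm against the expected 22 mm; the difference is within the calibration error. The top view shows the carrier up against the block.
- **Surroundings:** The last pictures show the board in its nest, both spacers standing, and the tweezers and cutter undisturbed. I did not check the spool, cleaner or nut tray again after the moves, but the arm never went near them. At the end the arm was clear, about 200 mm up, with no force on the wrist.

During the cam push the tool height drifted between about 40 and 52 mm, with 5 N of vertical force at the lowest point. I corrected it on the way. I never found what caused that force; it could have been a light touch on something underneath, though nothing looked moved.

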